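Show a seed to the bench camera on its sample tray

ROBOT

A 6-joint arm with a two-finger parallel gripper is mounted at the origin on the work surface. World frame = base frame: x ahead of the robot, y to its left, z up, the work surface at z = 0. Lengths are in m, angles in rad, forces in N, time in s.
With the tool pointing down it reaches from about 0.35 to 0.975 m from the base axis. Payload 4.9 kg.
Tool frame: the origin (TCP) lies on the mounting face of the last link; the fingertips stand 173 mm ahead of it and the grasp point (between the pads) lies 155 mm ahead of it; z points along the fingers, y is the direction in which the jaws open and shut (so a half turn about z gives the same grasp; the last joint's range is limited). The gripper opens to 85 mm and grips with 20 to 120 N. Pads are 22 mm wide; open, the fingers measure 114 mm over their backs; the gripper's body (76 mm by 85 mm) begins 54 mm behind the grasp point. The pads swing forward as they close: fully open they stand 13 mm farther back than shut.
Start: joints at [-1.274, 0.053, 1.613, -0, 1.476, -0.119], TCP at [0.252, -0.572, 0.405] pointing down, gripper open.
Joint ranges: [-3.01, 3.01], [-1.01, 2.22], [0.06, 2.58], [-1.02, 4.17], [0.09, 2.62], [-3.14, 3.14]. Speed limits (rad/s): [2.57, 2.57, 3.14, 3.14, 3.14, 3.14].

INTERFACE

Orientations are given as a unit quaternion [w, x, y, z].
In Python, from plant import manip gives the robot as it stands.
- The arm moves only by the tool play_rows, never from a script. Its argument "increments" is a list of rows, each an object with "offset": the shift along the tool's x, y, z in mm, a list of three; "twist": the turn about the tool's z in rad; "grip": the opening, from 0 (shut) to 1 (fully open). In form: [{"offset": [dx, dy, dz], "twist": twist, "grip": grip}, ...]. A call has 1 to 5 rows; each row is the pose to reach, as a shift and turn from the pose commanded when the call began, along the tool's axes at that moment; what a row does not reach only later rows make up. A row lasts 1/12 s, in which the tool goes at most 41.7 mm and 7.16 degrees, less where a joint would pass 70% of its speed; a pose out of reach is approached as far as the arm can. A call with a gripper value outside its range is refused whole. The fingers move at their own pace and stop on an object; the grip force is fixed at half the most. Time passes only in rows, so rows that repeat a pose let the fingers close. It gives the time, the measured TCP pose, the force and the opening at its end, in the units of the state.
- manip.state(): the state, without advancing time (a new reading comes with each control period).
- manip.grab_frame(name): name is "scene" or "top" or "wrist"; returns the picture (420x560x3 uint8, blue, green, red); there is no depth.
- manip.get_calibration(name): a dict with "fx", "fy", "cx", "cy" (pixels), "T" (4x4, takes a point from camera to world coordinates). Camera axes: x right, y down, z forward; pixel columns grow to the right and rows downward; lengths in m; the calibration is good to about 2 mm. A picture is of the moment at which its call begins: read the wrist's pose just before it. get_calibration takes no time and is no camera call; for the wrist camera it gives the pose at the moment of the call.
- manip.job_done(): hands the job in, once; it reports no verdict.
Trained networks look in the newest picture that a camera, given by its name, has taken for a name from the list of things; names that differ only in an ending like _2 or _b are one class to them, and where a whole thing is asked for, a point or a joint stands for the part that bears it (a point fixed in the world has none). Each returns a list of dicts, best first, with "p" (0 to 1); they miss things now and then, are a little off and sometimes report something else, mostly with a low value. They report only what shows in the picture. A call takes as long as a camera call. They do not tell look-alikes from the thing itself.
- manip.boxes_of(query, camera): "xyz" ([x, y, z] in m, in the coordinates of the camera as it stood for that picture, good to about 4 mm: the middle of the surface that is visible of it).
- manip.tip_of(query, camera): "xyz" ([x, y, z] in m, in the coordinates of the camera as it stood for that picture, good to about 4 mm: a listed point, or the origin of a listed thing).
The state is a dict: "time": time; "joint_pos": joint angles; "joint_vel": joint speeds; "joint_efforts": joint torques, N m; "tool_pos": TCP position; "tool_rot": TCP orientation; "contact_force": force on the tool from outside, world axes, zero at the start; "ft_torque": the same for the moment, N m; "gripper_width": opening from 0.0 (shut) to 1.0 (fully open).
Only numpy, scipy, OpenCV 4.12 (cv2) and the standard library are available. Lean on these libraries where they do the work, as an engineer would, in place of code of your own. Each camera call takes 0.05 s, during which the arm holds its last target. There are 200 camera calls.

TASK

Take the big round seed off its small ring and put it into the round pocket of the white sample tray, which stands balanced on the upturned pot. Then pick the tray up by its upright handle and, keeping it level so that the loose seed stays in its pocket, hold it so that the seed is straight in front of the camera's lens, at lens height and about 10 cm from the glass. Finish while still holding the tray there, level and still; do not touch the camera, and leave the spool, the small plant pot and the screwdriver where they are.

Things in the scene. Friction and masses are not known exactly. Their poses are not given: they have to be found in the camera images.
- seed: a loose, plain brown round seed, a hard ball 48 mm across, about 60 g. Use seed_center for its place (its own origin turns as it rolls).
- seed_center (a point): the centre of the seed. At the start about 39 mm above the bench.
- seed_ring: a fixed upright black plastic ring on which the seed sits at the start: 38 mm outside, 28 mm inside, 20 mm tall, narrower than the seed. Origin at the centre of its underside, on the bench.
- tray: loose white sample tray: plate 80 (its x) x 170 (its y) x 12 mm thick, about 350 g, upright handle in the middle. Origin at the centre of its underside, z up. Two dark-lined recesses 5 mm deep: a round one (44 mm, for the seed) 55 mm towards its +y end, a square one (44 mm, not for the seed) 55 mm towards -y. It only rests on the pot: over 3 N on an end tips it.
- tray_pocket (a point): the centre of the round pocket's floor, 5 mm below the tray's top face and 7 mm above its underside; axes as the tray's. A seed in the pocket has its centre 24 mm above this point, can roll about 7 mm each way, and climbs out when the tray is tilted by some 35 degrees.
- tray_handle (a point): the point to grip on the tray's handle: an upright block 12 mm thick along the tray's x, 36 mm wide along the tray's y, standing 50 mm up from the tray's top face (its top is 62 mm above the tray's underside). This point is 32 mm above the tray's top face, 18 mm below the handle's top, on the middle line.
- pot_stand: a fixed upturned terracotta pot, 65 mm tall, 88 mm wide at the bench and with a flat top 60 mm wide that carries the tray. Origin at the centre of its underside, on the bench.
- lens (a point): the centre of the front glass of the camera's lens (44 mm wide black barrel), 160 mm above the bench. Its -x axis points straight out of the lens towards the robot's side (level); y is sideways, z up.
- camera: fixed bench camera: white box 70 x 64 x 60 mm on a thin post with a dark foot, black barrel 30 mm long in front; top 190 mm above the bench. Origin on the bench right under the lens glass; its -x is the way that it looks; box and foot lie from 15 to 105 mm behind the glass and up to 55 mm to either side.
- spool: bystander: loose red spool, 52 mm wide, 38 mm tall, standing on the bench. Origin at the centre of its underside.
- plant_pot: bystander: loose small black plant pot with soil, 66 mm wide at the top, 55 mm tall. Origin at the centre of its underside.
- screwdriver: bystander: loose screwdriver lying on the bench in the middle of the work area, pointing roughly away from the robot, at most 40 mm tall. Origin on the bench under it.
There are look-alikes about, which are no part of the job. What is shaped like the tray but orange or red is not meant.

How it is judged:
On the way, in this order (a step that is already met when the one before it is completed fails the run):
1. the seed lies in the round pocket, let go, while the tray still stands on the upturned pot (x of seed_center in the frame of tray_pocket between -0.012 and 0.012 m and y of seed_center in the frame of tray_pocket between -0.012 and 0.012 m and z of seed_center in the frame of tray_pocket between 0.018 and 0.027 m and contact force between seed and the arm below 0.05 N and contact force between seed and the fingers below 0.05 N and contact force between tray and pot_stand above 1 N and height (world z) of tray below 0.072 m and angle between tray's own z axis and vertical below 0.08 rad and horizontal distance between tray and pot_stand below 0.04 m), for 0.2 s.
2. the tray is lifted clear of the pot with the seed in its pocket (x of seed_center in the frame of tray_pocket between -0.012 and 0.012 m and y of seed_center in the frame of tray_pocket between -0.012 and 0.012 m and z of seed_center in the frame of tray_pocket between 0.018 and 0.027 m and contact force between seed and the arm below 0.05 N and contact force between seed and the fingers below 0.05 N and contact force between tray and pot_stand below 0.05 N and height (world z) of tray above 0.085 m and contact force between tray and the fingers above 1 N), for 0.2 s.
At the end, for the whole second after the job is handed in: The gripper holds the tray in the air and still, carried by nothing else, level within 7 degrees; the seed lies in the round pocket, touched by no part of the robot; its centre is 70 to 130 mm in front of the lens glass and within 25 mm of the lens axis sideways and in height (x of seed_center in the frame of tray_pocket between -0.012 and 0.012 m and y of seed_center in the frame of tray_pocket between -0.012 and 0.012 m and z of seed_center in the frame of tray_pocket between 0.018 and 0.027 m and contact force between seed and the arm below 0.05 N and contact force between seed and the fingers below 0.05 N and x of seed_center in the frame of lens between -0.13 and -0.07 m and y of seed_center in the frame of lens between -0.025 and 0.025 m and z of seed_center in the frame of lens between -0.025 and 0.025 m and angle between tray's own z axis and vertical below 0.12 rad and height (world z) of tray above 0.09 m and linear speed of tray below 0.03 m/s and angular speed of tray below 0.2 rad/s and contact force between tray and the fingers above 1 N and contact force between tray and pot_stand below 0.05 N and contact force between tray and camera below 0.05 N); the arm keeps its last pose, push and grip.
It fails at once if the tray is tipped by more than 20 degrees (angle between tray's own z axis and vertical above 0.35 rad).
It fails at once if the camera is touched (contact force between camera and the arm above 0.5 N or contact force between camera and the fingers above 0.5 N or contact force between camera and tray above 0.5 N or contact force between camera and seed above 0.5 N).
It fails at once if a bystander is moved by more than 20 mm (distance of any of spool, plant_pot, screwdriver from where it was at the start of the episode above 0.02 m).
It also fails if it takes over 54 s, if anything falls off the work surface, if the arm or the gripper's body presses on something with over 40 N, if the wrist force passes 120 N, or if a joint passes its speed limit or range.

## Working session

There is one attempt and no reset: what is moved stays moved. The work goes in short steps, Python scripts to look and compute and a tool call to move; the robot and the scene stay as the last step left them, time stands still between calls to the robot, and variables do not carry over. Pictures are saved under pics/ and viewed, about 8 in all and at most 12, crops included, and the job is handed in when it is done.

Besides the shell and the picture viewer there is one more tool, called in YAML: its name, and indented under it one key for each argument. play_rows: Moves the arm, as the interface text tells. Its arguments: {"type":"object","properties":{"increments":{"type":"array"}},"required":["increments"]}

```bash
mkdir -p pics; cat > h.py <<'E'
import numpy as np, cv2
from plant import manip
from scipy.spatial.transform import Rotation as R
def toW(cam,p):
    T=np.array(manip.get_calibration(cam)["T"]);return T[:3,:3]@np.array(p)+T[:3,3]
def proj(cam,p):
    c=manip.get_calibration(cam);T=np.array(c["T"]);q=T[:3,:3].T@(np.array(p)-T[:3,3]);return np.round([c["fx"]*q[0]/q[2]+c["cx"],c["fy"]*q[1]/q[2]+c["cy"]])
def Rt():
    s=manip.state();q=s["tool_rot"];return R.from_quat([q[1],q[2],q[3],q[0]]).as_matrix(),np.array(s["tool_pos"])
def find(kind,q,cam,n=4):
    for d in getattr(manip,kind)(q,cam)[:n]:
        w=toW(cam,d["xyz"]);print(kind[:3],q,cam,round(d["p"],2),w.round(3),proj(cam,w))
E
python3 - <<'E'
from h import *
a=manip.grab_frame("scene");b=manip.grab_frame("top")
cv2.imwrite("pics/s.png",a);cv2.imwrite("pics/t.png",b)
for cam in("top","scene"):
    for q in("seed_center","seed_ring","tray","tray_pocket","tray_handle","pot_stand","lens","camera","spool","plant_pot","screwdriver"): find("tip_of",q,cam)
r,p=Rt();print(r.round(3),p,manip.state()["time"])
E
```

```text
tip seed_center top 0.71 [ 0.458 -0.172  0.039] [358. 244.]
tip tray top 0.9 [ 0.732  0.165 -0.001] [194. 157.]
tip tray top 0.82 [0.523 0.222 0.062] [172. 242.]
tip tray top 0.79 [0.342 0.207 0.   ] [193. 327.]
tip tray_pocket top 0.97 [0.519 0.272 0.073] [147. 246.]
tip tray_pocket top 0.77 [0.389 0.179 0.007] [203. 303.]
tip tray_pocket top 0.58 [0.771 0.185 0.009] [183. 142.]
tip tray_pocket top 0.5 [0.462 0.025 0.002] [268. 259.]
tip tray_handle top 0.89 [0.733 0.158 0.043] [193. 150.]
tip tray_handle top 0.83 [0.526 0.219 0.11 ] [167. 236.]
tip tray_handle top 0.61 [0.34  0.208 0.042] [189. 329.]
tip tray_handle top 0.52 [ 0.623 -0.293  0.002] [391. 171.]
tip pot_stand top 0.55 [ 0.532  0.217 -0.002] [180. 242.]
tip pot_stand top 0.44 [0.527 0.217 0.112] [168. 235.]
tip lens top 0.68 [ 0.703 -0.039  0.157] [280. 127.]
tip camera top 0.94 [ 0.708 -0.044  0.001] [281. 154.]
tip spool top 0.67 [ 0.637  0.314 -0.004] [135. 205.]
tip plant_pot top 0.69 [ 0.624 -0.298  0.001] [393. 171.]
tip screwdriver top 0.76 [0.464 0.03  0.001] [266. 259.]
tip seed_center scene 0.86 [ 0.455 -0.17
[... 465 characters left out ...]
. 211.]
tip tray_handle scene 0.76 [0.729 0.163 0.044] [324. 353.]
tip tray_handle scene 0.63 [0.522 0.217 0.112] [400. 249.]
tip tray_handle scene 0.39 [ 0.623 -0.297  0.001] [140. 238.]
tip pot_stand scene 0.55 [ 0.526  0.221 -0.001] [392. 291.]
tip lens scene 0.57 [ 0.704 -0.042  0.158] [216. 254.]
tip camera scene 0.95 [ 0.708 -0.041  0.002] [223. 312.]
tip camera scene 0.56 [0.522 0.218 0.11 ] [400. 250.]
tip spool scene 0.85 [0.633 0.31  0.004] [425. 354.]
tip plant_pot scene 0.85 [ 0.623 -0.295  0.001] [140. 238.]
tip screwdriver scene 0.62 [0.453 0.032 0.004] [316. 233.]
[[ 0.915  0.404 -0.   ]
 [ 0.404 -0.915 -0.   ]
 [-0.     0.    -1.   ]] [ 0.25244356 -0.57173452  0.40471447] 1.2
```

```bash
python3 -c "
import cv2,numpy as np
cv2.imwrite('pics/tt.png',cv2.resize(cv2.imread('pics/t.png'),(800,600),interpolation=2))
cv2.imwrite('pics/c.png',cv2.resize(cv2.imread('pics/t.png')[190:300,120:230],(600,600),interpolation=2))"
```

```text
(no output)
```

View pics/tt.png

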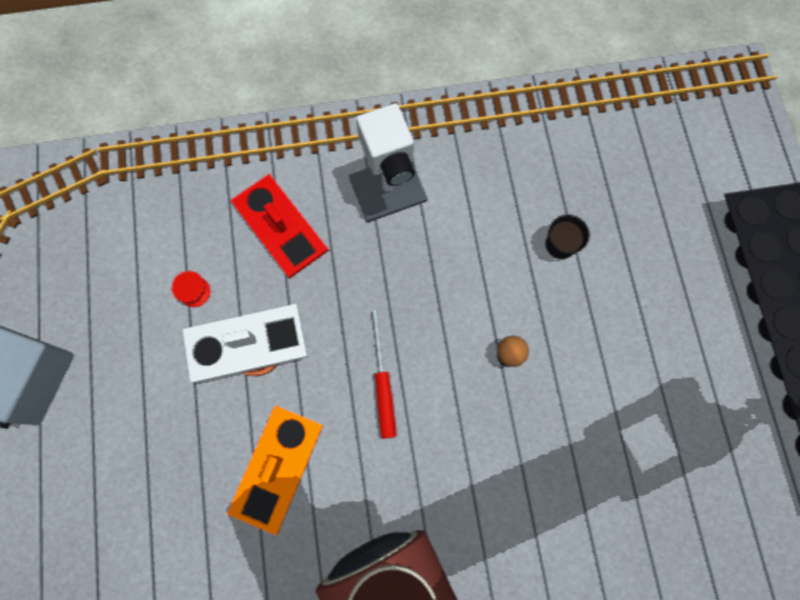

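View pics/s.png

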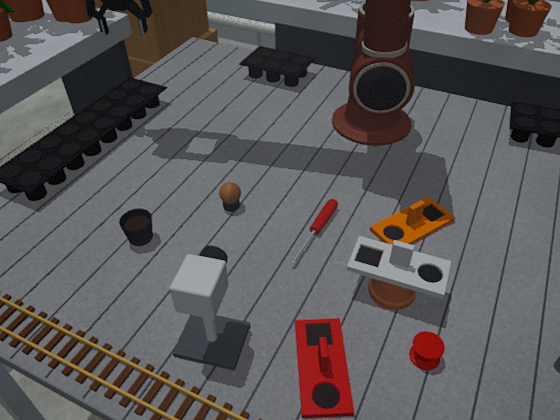

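View pics/c.png

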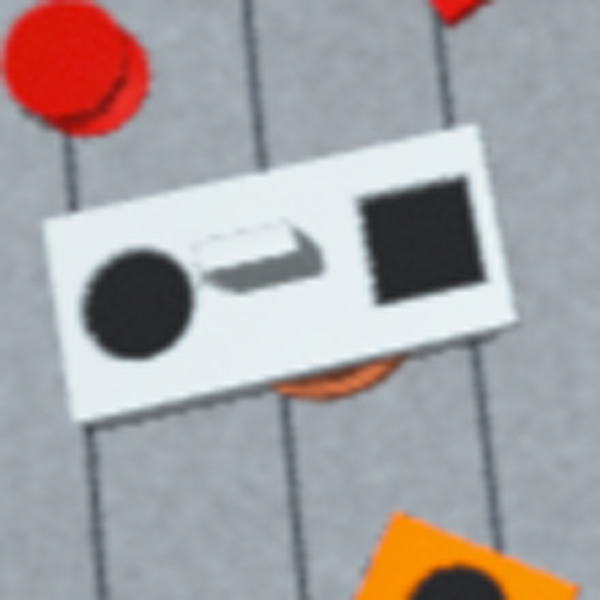

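Three tray-shaped things show in the top picture (800 px view): red at (280,225), white at (245,343) and orange at (275,470). The enlarged crop shows the white one on the terracotta pot, with its round pocket to the left and the square one to the right, so that is the tray. Next I refine its pose and get the lens direction.

```bash
cat >> h.py <<'E'
def ray(cam,u,v,z):
    c=manip.get_calibration(cam);T=np.array(c["T"]);d=T[:3,:3]@np.array([(u-c["cx"])/c["fx"],(v-c["cy"])/c["fy"],1]);return T[:3,3]+d*(z-T[2,3])/d[2]
def go(x,y,z,yaw=None):
    """offset (tool axes, mm) and twist from now to TCP x,y,z, tool-x yaw deg"""
    r,p=Rt();o=r.T@(np.array([x,y,z])-p)*1000
    yw=np.degrees(np.arctan2(r[1,0],r[0,0]));t=0 if yaw is None else -np.radians((yaw-yw+180)%360-180)
    s=manip.state();print("off",o.round(1),"twist",round(t,3),"| yaw",round(yw,1),"pos",p.round(4),"F",np.round(s["contact_force"],1),"w",round(s["gripper_width"],3),"t",s["time"])
E
python3 - <<'E'
from h import *
k=110/600
f=lambda u,v,z:ray("top",120+u*k-.4,190+v*k-.4,z)
C=[f(45,220,.077),f(478,125,.077),f(517,320,.077),f(78,422,.077)]
for c in C:print(c.round(4))
print("centre",np.mean(C,0).round(4)); a=f(137,303,.075);b=f(422,240,.075)
print("round",a.round(4),"sq",b.round(4),"dist",np.linalg.norm(a-b),"yaw y",np.degrees(np.arctan2(*(a-b)[[1,0]])))
# camera box top z=.19 and foot, in 800px picture
g=lambda u,v,z:ray("top",u*.7-.2,v*.7-.2,z)
for n,P,z in(("box",[(357,119),(401,104),(413,135),(368,160)],.19),("foot",[(367,220),(426,201)],.005)):
    for p in P:print(n,g(*p,z).round(3))
c=manip.get_calibration("top");print(np.array(c["T"]).round(3),c["fx"])
go(.457,-.173,.26,90)
E
```

```text
[0.5586 0.3074 0.077 ]
[0.5702 0.1381 0.077 ]
[0.4917 0.1321 0.077 ]
[0.4789 0.3003 0.077 ]
centre [0.5249 0.2195 0.077 ]
round [0.5212 0.2754 0.075 ] sq [0.5287 0.1649 0.075 ] dist 0.11071916752559287 yaw y 93.86768900989132
box [0.793 0.008 0.19 ]
box [ 0.807 -0.057  0.19 ]
box [ 0.756 -0.065  0.19 ]
box [0.728 0.002 0.19 ]
foot [0.715 0.014 0.005]
foot [ 0.734 -0.089  0.005]
[[-0.156 -0.956  0.25   0.331]
 [-0.988  0.15  -0.04   0.024]
 [ 0.    -0.253 -0.967  0.951]
 [ 0.     0.     0.     1.   ]] 423.75467960774415
off [ 348.2 -282.1  144.7] twist -1.155 | yaw 23.8 pos [ 0.2524 -0.5717  0.4047] F [-0.4  0.5  0.8] w 0.999 t 1.2
```

play_rows:
  increments:
    - {"offset": [348, -282, 145], "twist": -1.22, "grip": 1}
    - {"offset": [348, -282, 145], "twist": -1.22, "grip": 1}
    - {"offset": [348, -282, 145], "twist": -1.22, "grip": 1}
    - {"offset": [348, -282, 145], "twist": -1.22, "grip": 1}
    - {"offset": [348, -282, 145], "twist": -1.22, "grip": 1}

```text
time: 1.62
tool_pos: [0.3433, -0.3937, 0.3401]
tool_rot: [0.0, 0.866, 0.5, 0.0]
contact_force: [0.7, 0.1, 0.0]
gripper_width: 1.002
```

```bash
python3 -c "
from h import *
go(.457,-.173,.26,93.9)"
```

```text
off [248.  -12.2  80.1] twist -0.593 | yaw 59.9 pos [ 0.3433 -0.3937  0.3401] F [0.7 0.1 0. ] w 1.002 t 1.6167
```

play_rows:
  increments:
    - {"offset": [248, -12, 80], "twist": -0.593, "grip": 1}
    - {"offset": [248, -12, 80], "twist": -0.593, "grip": 1}
    - {"offset": [248, -12, 80], "twist": -0.593, "grip": 1}
    - {"offset": [248, -12, 80], "twist": -0.593, "grip": 1}
    - {"offset": [248, -12, 80], "twist": -0.593, "grip": 1}

```text
time: 2.03
tool_pos: [0.4352, -0.2178, 0.2765]
tool_rot: [0.001, 0.683, 0.731, 0.0]
contact_force: [0.0, -0.5, -0.9]
gripper_width: 1.001
```

```bash
python3 -c "
from h import *
go(.457,-.173,.26,93.9)
a=manip.grab_frame('wrist');cv2.imwrite('pics/w1.png',a)
find('tip_of','seed_center','wrist');find('tip_of','seed_ring','wrist');find('boxes_of','seed_center','wrist')"
```

```text
off [43.2 24.8 16.5] twist 0.0 | yaw 93.9 pos [ 0.4352 -0.2178  0.2765] F [ 0.  -0.5 -0.9] w 1.001 t 2.0333
tip seed_center wrist 0.64 [ 0.452 -0.173  0.037] [311. 161.]
box seed_center wrist 0.81 [ 0.45  -0.176  0.057] [310. 161.]
```

play_rows:
  increments:
    - {"offset": [43, 24, 16], "twist": 0, "grip": 1}
    - {"offset": [43, 24, 16], "twist": 0, "grip": 1}
    - {"offset": [43, 24, 16], "twist": 0, "grip": 1}

```text
time: 2.48
tool_pos: [0.4561, -0.1748, 0.2602]
tool_rot: [-0.001, 0.684, 0.729, -0.0]
contact_force: [-0.5, 0.9, 0.0]
gripper_width: 0.998
```

```bash
cat >> h.py <<'E'
def ball(cam,z,fn):
    a=manip.grab_frame(cam);cv2.imwrite(fn,a)
    h=cv2.cvtColor(a,cv2.COLOR_BGR2HSV);m=cv2.inRange(h,(5,90,40),(18,255,255))
    n,l,s,c=cv2.connectedComponentsWithStats(m)
    for i in 1+np.argsort(-s[1:,4])[:2]:
        k=max(cv2.findContours((l==i).astype('u1'),0,1)[0],key=cv2.contourArea);(u,v),rad=cv2.minEnclosingCircle(k)
        print('ball',cam,s[i],round(u),round(v),round(rad),ray(cam,u,v,z).round(4))
E
python3 -c "
from h import *
ball('top',.039,'pics/t2.png');ball('wrist',.039,'pics/w2.png')
go(.456,-.173,.198,93.9)"
```

```text
ball top [  0   0  71  10 367] 35 4 35 [1.1911 0.5139 0.039 ]
ball top [386 155  22  21 314] 396 165 11 [ 0.6236 -0.2963  0.039 ]
ball wrist [ 231  191   86   88 5967] 273 235 44 [ 0.4552 -0.1756  0.039 ]
off [ 3.3  0.2 63.2] twist -0.006 | yaw 93.6 pos [ 0.456  -0.1762  0.2612] F [-0.  -0.3 -0. ] w 1.0 t 2.5833
```

View pics/w2.png

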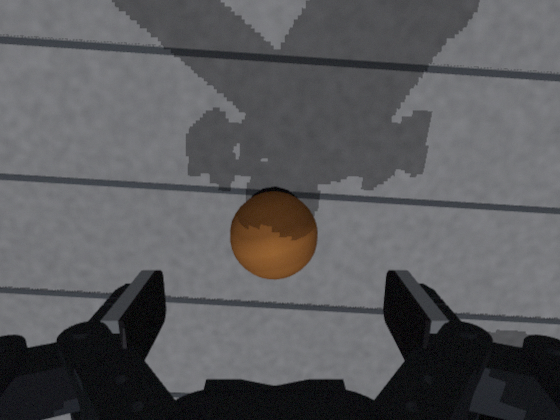

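The wrist view shows the seed on its ring at (273,235), midway between the pads (150 and 400). I go down and grip it.

play_rows:
  increments:
    - {"offset": [2, 0, 32], "twist": 0, "grip": 1}
    - {"offset": [2, 0, 63], "twist": 0, "grip": 1}
    - {"offset": [2, 0, 63], "twist": 0, "grip": 1}
    - {"offset": [2, 0, 63], "twist": 0, "grip": 0.6}
    - {"offset": [2, 0, 63], "twist": 0, "grip": 0.3}

```text
time: 3.0
tool_pos: [0.4563, -0.1744, 0.1993]
tool_rot: [0.001, 0.685, 0.729, 0.0]
contact_force: [-0.7, -0.2, 1.0]
gripper_width: 0.746
```

play_rows:
  increments:
    - {"offset": [0, 0, 0], "twist": 0, "grip": 0.3}
    - {"offset": [0, 0, 0], "twist": 0, "grip": 0.3}
    - {"offset": [0, 0, 0], "twist": 0, "grip": 0.3}
    - {"offset": [0, 0, -20], "twist": 0, "grip": 0.3}
    - {"offset": [0, 0, -50], "twist": 0, "grip": 0.3}

```text
time: 3.42
tool_pos: [0.4548, -0.1728, 0.2468]
tool_rot: [-0.002, 0.685, 0.729, -0.001]
contact_force: [1.5, -0.4, -0.9]
gripper_width: 0.533
```

```bash
python3 -c "
from h import *
go(.521,.2755,.34,93.9)
manip.grab_frame('wrist');find('tip_of','seed_center','wrist')"
```

```text
off [443.5  93.8 -92.5] twist -0.005 | yaw 93.6 pos [ 0.4548 -0.1728  0.2468] F [ 1.5 -0.4 -0.9] w 0.533 t 3.4167
tip seed_center wrist 0.8 [ 0.458 -0.177  0.096] [270. 296.]
```

play_rows:
  increments:
    - {"offset": [20, 4, -35], "twist": 0, "grip": 0.3}
    - {"offset": [50, 11, -65], "twist": 0, "grip": 0.3}
    - {"offset": [85, 18, -85], "twist": 0, "grip": 0.3}
    - {"offset": [120, 25, -93], "twist": 0, "grip": 0.3}
    - {"offset": [155, 33, -93], "twist": 0, "grip": 0.3}

```text
time: 3.93
tool_pos: [0.4799, -0.0153, 0.3455]
tool_rot: [0.004, 0.685, 0.729, 0.002]
contact_force: [1.1, -1.0, -1.5]
gripper_width: 0.531
```

```bash
python3 -c "
from h import *
go(.521,.2755,.34,93.9)
a=manip.grab_frame('wrist');cv2.imwrite('pics/w3.png',a);find('tip_of','seed_center','wrist')"
```

```text
off [287.7  59.    5.4] twist -0.006 | yaw 93.6 pos [ 0.4799 -0.0153  0.3455] F [ 1.1 -1.  -1.5] w 0.531 t 3.9333
tip seed_center wrist 0.91 [ 0.478 -0.013  0.183] [270. 290.]
```

View pics/w3.png

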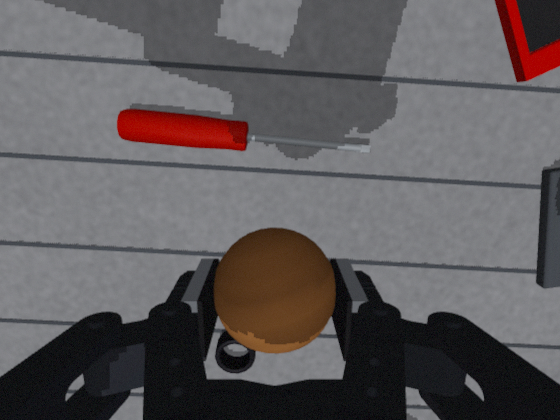

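The seed is held between the pads at (275,290), with the empty ring below it at (235,353). I carry on to the tray.

play_rows:
  increments:
    - {"offset": [35, 7, 0], "twist": 0, "grip": 0.3}
    - {"offset": [75, 15, 5], "twist": 0, "grip": 0.3}
    - {"offset": [115, 23, 5], "twist": 0, "grip": 0.3}
    - {"offset": [155, 31, 5], "twist": 0, "grip": 0.3}
    - {"offset": [190, 39, 5], "twist": 0, "grip": 0.3}

```text
time: 4.45
tool_pos: [0.506, 0.1771, 0.3359]
tool_rot: [0.0, 0.685, 0.729, 0.0]
contact_force: [0.7, -0.3, -0.4]
gripper_width: 0.53
```

```bash
python3 -c "
from h import *
go(.521,.2755,.34,93.9)
a=manip.grab_frame('wrist');cv2.imwrite('pics/w4.png',a)
for q in('tray_pocket','tray_handle','tray'):find('tip_of',q,'wrist')"
```

```text
off [97.3 21.1 -4.1] twist -0.005 | yaw 93.6 pos [0.506  0.1771 0.3359] F [ 0.7 -0.3 -0.4] w 0.53 t 4.45
tip tray_pocket wrist 0.93 [0.519 0.279 0.071] [307.  54.]
tip tray_pocket wrist 0.87 [0.385 0.176 0.004] [129. 186.]
tip tray_handle wrist 0.86 [0.336 0.204 0.044] [ 37. 152.]
tip tray_handle wrist 0.58 [0.526 0.225 0.108] [317. 150.]
tip tray wrist 0.84 [0.522 0.22  0.065] [303. 148.]
tip tray wrist 0.68 [ 0.727  0.155 -0.001] [525. 229.]
tip tray wrist 0.67 [ 0.34   0.203 -0.002] [ 76. 146.]
```

```bash
cat > pk.py <<'E'
from h import *
import sys
a=cv2.imread(sys.argv[1]);u0,v0=int(sys.argv[2]),int(sys.argv[3])
m=(a.max(2)<75).astype('u1');n,l,s,c=cv2.connectedComponentsWithStats(m)
i=l[v0,u0];k=max(cv2.findContours((l==i).astype('u1'),0,1)[0],key=cv2.contourArea)
(u,v),ax,_=cv2.fitEllipse(k);print(s[i],u,v,ax,'z.077:',ray('wrist',u,v,.077).round(4),'z.072:',ray('wrist',u,v,.072).round(4))
E
python3 pk.py pics/w4.png 307 54
```

```text
[ 273   18   73   78 4453] 309.2259216308594 56.233001708984375 (71.46810150146484, 77.43690490722656) z.077: [0.5198 0.2735 0.077 ] z.072: [0.5202 0.2741 0.072 ]
```

play_rows:
  increments:
    - {"offset": [35, 8, 0], "twist": 0, "grip": 0.3}
    - {"offset": [70, 15, 0], "twist": 0, "grip": 0.3}
    - {"offset": [97, 20, -4], "twist": 0, "grip": 0.3}
    - {"offset": [97, 20, -4], "twist": 0, "grip": 0.3}
    - {"offset": [97, 20, -4], "twist": 0, "grip": 0.3}

```text
time: 5.07
tool_pos: [0.5203, 0.273, 0.3399]
tool_rot: [0.0, 0.684, 0.729, -0.0]
contact_force: [0.2, 0.2, -0.4]
gripper_width: 0.528
```

```bash
python3 -c "
from h import *
go(.521,.2755,.262,93.9)
a=manip.grab_frame('wrist');cv2.imwrite('pics/w5.png',a);b=manip.grab_frame('scene');cv2.imwrite('pics/s5.png',b[180:320,330:500].repeat(4,0).repeat(4,1))
for q in('seed_center','tray_handle','tray'):
  find('tip_of',q,'wrist');find('tip_of',q,'scene')"
```

```text
off [ 2.5  0.8 77.8] twist -0.005 | yaw 93.6 pos [0.5203 0.273  0.3399] F [ 0.2  0.2 -0.4] w 0.528 t 5.0667
tip seed_center wrist 0.62 [0.518 0.27  0.177] [270. 291.]
tip seed_center scene 0.48 [0.516 0.274 0.178] [442. 231.]
tip tray_handle wrist 0.89 [0.725 0.155 0.043] [510. 351.]
tip tray_handle wrist 0.65 [0.339 0.206 0.042] [ 41. 269.]
tip tray_handle scene 0.87 [0.525 0.219 0.115] [401. 250.]
tip tray_handle scene 0.73 [0.344 0.208 0.044] [415. 212.]
tip tray_handle scene 0.57 [0.729 0.165 0.042] [325. 354.]
tip tray wrist 0.96 [0.723 0.158 0.   ] [481. 320.]
tip tray wrist 0.55 [ 0.339  0.207 -0.001] [ 70. 249.]
tip tray scene 0.83 [0.726 0.164 0.003] [324. 365.]
tip tray scene 0.8 [0.525 0.218 0.063] [396. 269.]
tip tray scene 0.66 [0.338 0.207 0.001] [412. 225.]
```

View pics/w5.png

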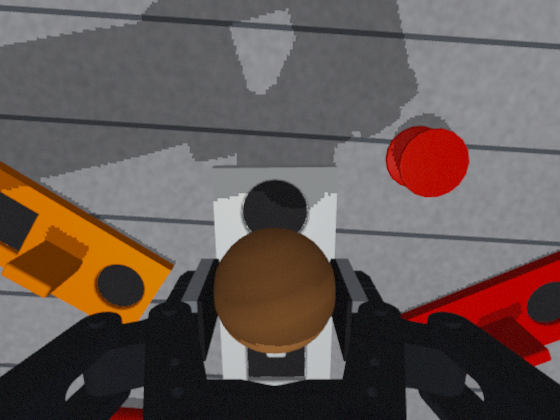

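The seed hangs at (275,290), in line with the tray's middle, and the pocket shows at (275,210). I lower it.

play_rows:
  increments:
    - {"offset": [2, 0, 30], "twist": 0, "grip": 0.3}
    - {"offset": [2, 0, 55], "twist": 0, "grip": 0.3}
    - {"offset": [2, 0, 70], "twist": 0, "grip": 0.3}
    - {"offset": [2, 0, 77], "twist": 0, "grip": 0.3}
    - {"offset": [2, 0, 77], "twist": 0, "grip": 0.3}

```text
time: 5.88
tool_pos: [0.519, 0.2752, 0.2604]
tool_rot: [-0.001, 0.685, 0.729, -0.002]
contact_force: [0.2, -0.5, -0.7]
gripper_width: 0.53
```

```bash
python3 -c "
from h import *
go(.5205,.275,.259,93.9)
b=manip.grab_frame('scene');cv2.imwrite('pics/s6.png',b[180:320,330:500].repeat(4,0).repeat(4,1))
for q in('seed_center','tray_pocket'):find('tip_of',q,'scene')"
```

```text
off [-0.3  1.5  1.4] twist -0.005 | yaw 93.6 pos [0.519  0.2752 0.2604] F [ 0.2 -0.5 -0.7] w 0.53 t 5.8833
tip seed_center scene 0.54 [0.516 0.275 0.102] [433. 262.]
tip tray_pocket scene 0.87 [0.778 0.186 0.004] [324. 398.]
tip tray_pocket scene 0.8 [0.519 0.275 0.077] [430. 272.]
tip tray_pocket scene 0.59 [0.384 0.177 0.008] [393. 232.]
```

View pics/s6.png

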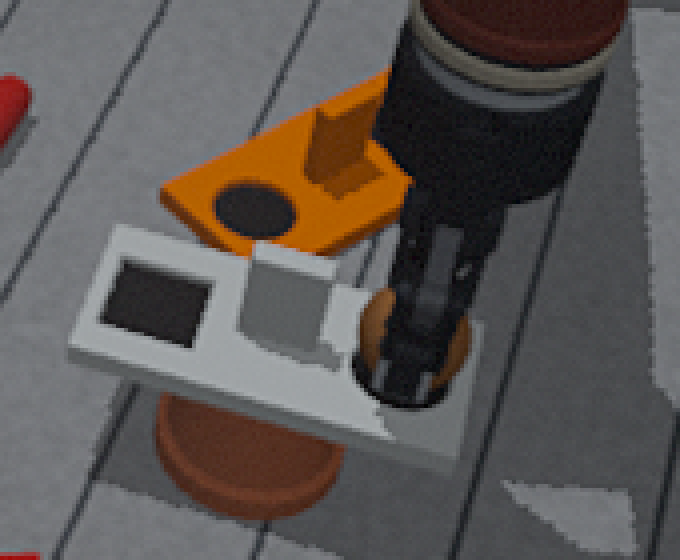

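The seed (415,340 in the crop) sits just above the round pocket and the tray is still level. I go 2 mm lower and open the gripper slowly.

play_rows:
  increments:
    - {"offset": [0, 1, 1], "twist": 0, "grip": 0.3}
    - {"offset": [0, 1, 2], "twist": 0, "grip": 0.3}
    - {"offset": [0, 1, 2], "twist": 0, "grip": 0.6}
    - {"offset": [0, 1, 2], "twist": 0, "grip": 0.7}
    - {"offset": [0, 1, 2], "twist": 0, "grip": 0.85}

```text
time: 6.45
tool_pos: [0.5209, 0.2758, 0.2612]
tool_rot: [0.0, 0.684, 0.729, 0.0]
contact_force: [1.0, 0.3, 0.1]
gripper_width: 0.829
```

play_rows:
  increments:
    - {"offset": [0, 0, 0], "twist": 0, "grip": 0.95}
    - {"offset": [0, 0, 0], "twist": 0, "grip": 0.95}
    - {"offset": [0, 0, -30], "twist": 0, "grip": 0.95}
    - {"offset": [0, 0, -65], "twist": 0, "grip": 1}
    - {"offset": [0, 0, -100], "twist": 0, "grip": 1}

```text
time: 6.87
tool_pos: [0.5203, 0.2756, 0.3605]
tool_rot: [-0.001, 0.684, 0.729, -0.001]
contact_force: [1.2, 0.8, 0.3]
gripper_width: 1.002
```

```bash
python3 -c "
from h import *
go(.525,.2195,.36,93.9)
b=manip.grab_frame('scene');cv2.imwrite('pics/s7.png',b[180:320,330:500].repeat(4,0).repeat(4,1));manip.grab_frame('top');manip.grab_frame('wrist')
for c in('scene','top','wrist'):
 for q in('seed_center','tray_pocket','tray_handle'):find('tip_of',q,c,3)"
```

```text
off [-56.3   1.2   0.6] twist -0.005 | yaw 93.6 pos [0.5203 0.2756 0.3605] F [1.2 0.8 0.3] w 1.002 t 6.8667
tip seed_center scene 0.82 [0.52  0.279 0.103] [435. 264.]
tip tray_pocket scene 0.84 [0.522 0.277 0.076] [430. 274.]
tip tray_pocket scene 0.83 [0.386 0.179 0.009] [393. 233.]
tip tray_pocket scene 0.66 [0.777 0.183 0.007] [323. 396.]
tip tray_handle scene 0.91 [0.522 0.219 0.111] [401. 250.]
tip tray_handle scene 0.72 [0.344 0.204 0.045] [413. 211.]
tip tray_handle scene 0.65 [0.728 0.163 0.044] [324. 353.]
tip seed_center top 0.9 [0.521 0.277 0.099] [140. 244.]
tip tray_pocket top 0.96 [0.39  0.181 0.006] [202. 303.]
tip tray_pocket top 0.63 [0.774 0.186 0.009] [182. 141.]
tip tray_pocket top 0.55 [0.518 0.272 0.073] [147. 246.]
tip tray_handle top 0.76 [0.73  0.157 0.045] [193. 151.]
tip tray_handle top 0.75 [0.344 0.207 0.041] [190. 327.]
tip tray_handle top 0.66 [0.526 0.219 0.107] [167. 236.]
tip seed_center wrist 0.6 [0.511 0.273 0.089] [261. 215.]
tip tray_pocket wrist 0.86 [ 0.77   0.183 -0.003] [521. 291.]
tip tray_pocket wrist 0.78 [ 0.382  0.174 -0.004] [129. 276.]
tip tray_handle wrist 0.83 [0.332 0.201 0.034] [ 54. 264.]
tip tray_handle wrist 0.72 [0.52  0.217 0.1  ] [269. 297.]
tip tray_handle wrist 0.58 [0.717 0.155 0.032] [479. 333.]
```

View pics/s7.png

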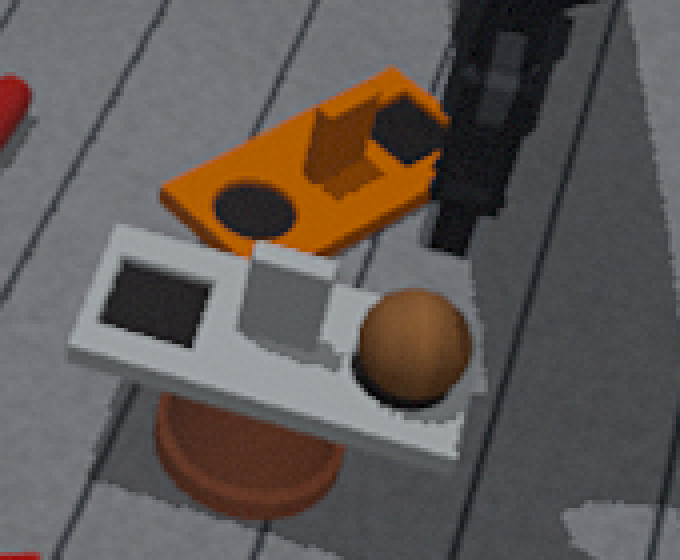

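The seed lies in the round pocket (415,345) and the tray is level. I go above the handle.

play_rows:
  increments:
    - {"offset": [-30, 1, 0], "twist": 0, "grip": 1}
    - {"offset": [-56, 1, 0], "twist": 0, "grip": 1}
    - {"offset": [-56, 1, 0], "twist": 0, "grip": 1}
    - {"offset": [-56, 1, 0], "twist": 0, "grip": 1}

```text
time: 7.8
tool_pos: [0.5254, 0.2191, 0.3604]
tool_rot: [-0.0, 0.685, 0.728, -0.0]
contact_force: [0.2, 0.5, 1.1]
gripper_width: 1.0
```

```bash
python3 -c "
from h import *
go(.525,.2195,.263,93.9)
a=manip.grab_frame('wrist');cv2.imwrite('pics/w8.png',a)
print(proj('wrist',[.525,.2195,.127]))
k=110/600
print(ray('top',120+245*k-.4,190+245*k-.4,.127))
for q in('seed_center','tray_handle','tray'):find('tip_of',q,'wrist',3)"
```

```text
off [ 0.4 -0.3 97.4] twist -0.007 | yaw 93.5 pos [0.5254 0.2191 0.3604] F [0.2 0.5 1.1] w 1.0 t 7.8
[274. 230.]
[0.52511763 0.22013989 0.127     ]
tip seed_center wrist 0.73 [0.519 0.275 0.099] [270. 130.]
tip tray_handle wrist 0.98 [0.337 0.206 0.041] [ 42. 199.]
tip tray_handle wrist 0.75 [0.727 0.162 0.042] [505. 277.]
tip tray_handle wrist 0.72 [0.526 0.224 0.108] [277. 215.]
tip tray wrist 0.84 [0.524 0.22  0.066] [274. 203.]
tip tray wrist 0.75 [0.726 0.16  0.003] [480. 261.]
tip tray wrist 0.66 [ 0.339  0.208 -0.001] [ 71. 185.]
```

View pics/w8.png

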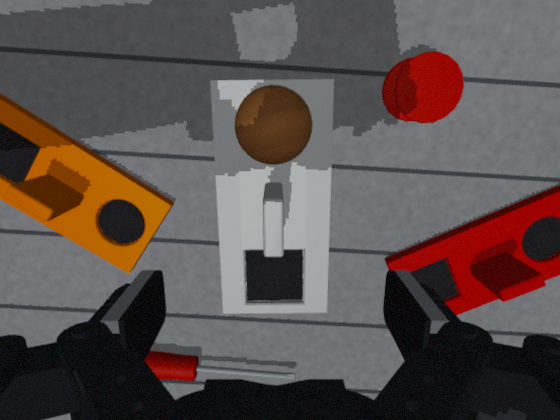

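The handle's top is centred at (274,229), against (274,230) predicted, and in line with the tool. I go down and grip it.

play_rows:
  increments:
    - {"offset": [0, 0, 30], "twist": 0, "grip": 1}
    - {"offset": [0, 0, 60], "twist": 0, "grip": 1}
    - {"offset": [0, 0, 85], "twist": 0, "grip": 1}
    - {"offset": [0, 0, 97], "twist": 0, "grip": 1}
    - {"offset": [0, 0, 97], "twist": 0, "grip": 0.7}

```text
time: 8.42
tool_pos: [0.5238, 0.2201, 0.2598]
tool_rot: [-0.002, 0.684, 0.729, -0.003]
contact_force: [-1.2, 0.1, -0.9]
gripper_width: 0.883
```

play_rows:
  increments:
    - {"offset": [0, 0, 0], "twist": 0, "grip": 0.5}
    - {"offset": [0, 0, 0], "twist": 0, "grip": 0.35}
    - {"offset": [0, 0, 0], "twist": 0, "grip": 0.25}
    - {"offset": [0, 0, 0], "twist": 0, "grip": 0.18}
    - {"offset": [0, 0, 0], "twist": 0, "grip": 0.1}

```text
time: 8.83
tool_pos: [0.5256, 0.2201, 0.2652]
tool_rot: [0.0, 0.685, 0.729, 0.001]
contact_force: [-2.0, 0.4, -0.4]
gripper_width: 0.143
```

play_rows:
  increments:
    - {"offset": [0, 0, 0], "twist": 0, "grip": 0}
    - {"offset": [0, 0, 0], "twist": 0, "grip": 0}
    - {"offset": [0, 0, 0], "twist": 0, "grip": 0}
    - {"offset": [0, 0, 0], "twist": 0, "grip": 0}

```text
time: 9.17
tool_pos: [0.5258, 0.22, 0.2652]
tool_rot: [0.0, 0.685, 0.729, 0.001]
contact_force: [-1.6, -1.2, 5.5]
gripper_width: 0.129
```

```bash
python3 -c "
from h import *
go(.525,.2195,.328,93.9)
a=manip.grab_frame('wrist');cv2.imwrite('pics/w9.png',a)
for q in('seed_center','tray'):find('tip_of',q,'wrist',1)"
```

```text
off [ -0.4  -0.7 -62.8] twist -0.005 | yaw 93.6 pos [0.5258 0.22   0.2652] F [-1.6 -1.2  5.5] w 0.129 t 9.1667
tip seed_center wrist 0.67 [0.52  0.275 0.098] [266. 145.]
tip tray wrist 0.82 [ 0.725  0.158 -0.   ] [544. 313.]
```

play_rows:
  increments:
    - {"offset": [0, 0, -4], "twist": 0, "grip": 0}
    - {"offset": [0, 0, -12], "twist": 0, "grip": 0}
    - {"offset": [0, 0, -22], "twist": 0, "grip": 0}
    - {"offset": [0, 0, -32], "twist": 0, "grip": 0}
    - {"offset": [0, 0, -40], "twist": 0, "grip": 0}

```text
time: 9.73
tool_pos: [0.5253, 0.22, 0.3048]
tool_rot: [0.0, 0.684, 0.729, 0.0]
contact_force: [0.1, 0.1, -4.0]
gripper_width: 0.131
```

play_rows:
  increments:
    - {"offset": [0, 0, -8], "twist": 0, "grip": 0}
    - {"offset": [0, 0, -15], "twist": 0, "grip": 0}
    - {"offset": [0, 0, -20], "twist": 0, "grip": 0}
    - {"offset": [0, 0, -23], "twist": 0, "grip": 0}
    - {"offset": [0, 0, -23], "twist": 0, "grip": 0}

```text
time: 10.15
tool_pos: [0.5255, 0.22, 0.3276]
tool_rot: [0.0, 0.684, 0.729, 0.001]
contact_force: [-0.1, -0.4, -4.9]
gripper_width: 0.134
```

```bash
python3 -c "
from h import *
go(.612,-.115,.328,93.9)
a=manip.grab_frame('wrist');b=manip.grab_frame('scene');cv2.imwrite('pics/a.png',np.vstack([a,b])[::1]);manip.grab_frame('top')
for q in('seed_center','tray','tray_pocket','tray_handle','lens'):
  for c in('wrist','scene','top'):find('tip_of',q,c,3)"
```

```text
off [-339.8   65.3   -0.4] twist -0.005 | yaw 93.6 pos [0.5255 0.22   0.3276] F [-0.1 -0.4 -4.9] w 0.134 t 10.15
tip seed_center wrist 0.63 [0.52  0.273 0.157] [270. 150.]
tip seed_center scene 0.72 [0.522 0.276 0.16 ] [440. 241.]
tip seed_center top 0.48 [0.523 0.276 0.158] [131. 237.]
tip tray wrist 0.82 [ 0.339  0.207 -0.002] [ 50. 194.]
tip tray wrist 0.56 [ 0.727  0.155 -0.002] [498. 277.]
tip tray scene 0.84 [0.524 0.219 0.127] [402. 244.]
tip tray scene 0.76 [0.73  0.161 0.003] [321. 366.]
tip tray scene 0.63 [0.339 0.206 0.001] [411. 225.]
tip tray top 0.76 [0.525 0.221 0.125] [164. 235.]
tip tray top 0.74 [0.345 0.21  0.001] [192. 326.]
tip tray top 0.56 [ 0.736  0.161 -0.001] [195. 156.]
tip tray_pocket wrist 0.63 [0.385 0.176 0.001] [106. 234.]
tip tray_pocket wrist 0.35 [0.523 0.219 0.172] [268. 298.]
tip tray_pocket scene 0.92 [0.775 0.183 0.006] [323. 395.]
tip tray_pocket scene 0.82 [0.522 0.274 0.136] [435. 251.]
tip tray_pocket scene 0.47 [0.521 0.278 0.16 ] [441. 241.]
tip tray_pocket top 0.87 [0.774 0.183 0.009] [183. 141.]
tip tray_pocket top 0.65 [0.39  0.181 0.007] [202. 303.]
tip tray_handle wrist 0.68 [0.522 0.277 0.157] [274. 141.]
tip tray_handle wrist 0.67 [0.341 0.207 0.043] [ 16. 209.]
tip tray_handle wrist 0.56 [0.529 0.221 0.17 ] [284. 292.]
tip tray_handle scene 0.87 [0.346 0.204 0.045] [413. 212.]
tip tray_handle scene 0.87 [0.729 0.162 0.038] [323. 355.]
tip tray_handle scene 0.54 [ 0.708 -0.041  0.002] [223. 312.]
tip tray_handle top 0.77 [0.729 0.159 0.045] [193. 151.]
tip tray_handle top 0.75 [0.34  0.208 0.043] [189. 329.]
tip tray_handle top 0.58 [0.527 0.221 0.169] [158. 230.]
tip lens scene 0.77 [ 0.707 -0.042  0.161] [214. 254.]
tip lens top 0.78 [ 0.707 -0.042  0.16 ] [281. 125.]
tip lens top 0.33 [0.527 0.22  0.17 ] [159. 229.]
```

The tray is held level with the seed in its pocket, and the lens readings agree at about (0.706, -0.041, 0.160). I carry it over smoothly.

play_rows:
  increments:
    - {"offset": [-5, 1, 0], "twist": 0, "grip": 0}
    - {"offset": [-15, 3, 0], "twist": 0, "grip": 0}
    - {"offset": [-29, 6, 0], "twist": 0, "grip": 0}
    - {"offset": [-46, 9, 0], "twist": 0, "grip": 0}
    - {"offset": [-66, 13, 0], "twist": 0, "grip": 0}

```text
time: 11.47
tool_pos: [0.5425, 0.1539, 0.3267]
tool_rot: [0.0, 0.684, 0.729, -0.0]
contact_force: [0.1, 0.3, -5.0]
gripper_width: 0.13
```

play_rows:
  increments:
    - {"offset": [-22, 4, 0], "twist": 0, "grip": 0}
    - {"offset": [-44, 8, 0], "twist": 0, "grip": 0}
    - {"offset": [-66, 12, 0], "twist": 0, "grip": 0}
    - {"offset": [-88, 17, 0], "twist": 0, "grip": 0}
    - {"offset": [-110, 21, 0], "twist": 0, "grip": 0}

```text
time: 11.88
tool_pos: [0.5705, 0.0444, 0.3268]
tool_rot: [0.0, 0.685, 0.729, -0.0]
contact_force: [0.2, 0.2, -4.6]
gripper_width: 0.134
```

```bash
python3 -c "
from h import *
go(.612,-.1155,.328,93.9)"
```

```text
off [-162.2   31.4   -1.2] twist -0.006 | yaw 93.6 pos [0.5705 0.0444 0.3268] F [ 0.2  0.2 -4.6] w 0.134 t 11.8833
```

play_rows:
  increments:
    - {"offset": [-22, 4, 0], "twist": 0, "grip": 0}
    - {"offset": [-43, 8, 0], "twist": 0, "grip": 0}
    - {"offset": [-64, 12, 0], "twist": 0, "grip": 0}
    - {"offset": [-84, 16, 0], "twist": 0, "grip": 0}
    - {"offset": [-102, 20, 0], "twist": 0, "grip": 0}

```text
time: 12.3
tool_pos: [0.5967, -0.0564, 0.3267]
tool_rot: [0.0, 0.685, 0.729, -0.0]
contact_force: [0.2, -0.4, -4.7]
gripper_width: 0.137
```

play_rows:
  increments:
    - {"offset": [-17, 3, 0], "twist": 0, "grip": 0}
    - {"offset": [-32, 6, 0], "twist": 0, "grip": 0}
    - {"offset": [-45, 9, 0], "twist": 0, "grip": 0}
    - {"offset": [-54, 10, -1], "twist": 0, "grip": 0}
    - {"offset": [-59, 11, -1], "twist": 0, "grip": 0}

```text
time: 12.72
tool_pos: [0.6115, -0.1137, 0.3279]
tool_rot: [0.0, 0.685, 0.729, -0.0]
contact_force: [0.6, 0.9, -4.1]
gripper_width: 0.131
```

play_rows:
  increments:
    - {"offset": [0, 0, 0], "twist": 0, "grip": 0}
    - {"offset": [0, 0, 0], "twist": 0, "grip": 0}
    - {"offset": [0, 0, 0], "twist": 0, "grip": 0}

```text
time: 12.97
tool_pos: [0.6113, -0.1116, 0.3275]
tool_rot: [-0.0, 0.684, 0.729, 0.0]
contact_force: [-0.1, 0.9, -4.7]
gripper_width: 0.128
```

```bash
python3 -c "
from h import *
go(.612,-.1155,.328,93.9)
a=manip.grab_frame('wrist');b=manip.grab_frame('scene');c=manip.grab_frame('top')
cv2.imwrite('pics/f.png',cv2.resize(np.hstack([b[180:340,120:340],c[80:240,220:440]]),(800,291),interpolation=2))
for q in('seed_center','tray','tray_pocket','lens','screwdriver','spool','plant_pot'):
  for c in('wrist','scene','top'):find('tip_of',q,c,2)"
```

```text
off [-3.9  0.5 -0.5] twist -0.004 | yaw 93.7 pos [ 0.6113 -0.1116  0.3275] F [-0.1  0.9 -4.7] w 0.128 t 12.9667
tip seed_center wrist 0.84 [ 0.609 -0.057  0.158] [279. 147.]
tip seed_center scene 0.72 [ 0.608 -0.057  0.16 ] [237. 213.]
tip seed_center top 0.56 [ 0.612 -0.052  0.16 ] [294. 168.]
tip tray wrist 0.89 [ 0.611 -0.111  0.129] [275. 251.]
tip tray scene 0.97 [0.339 0.209 0.003] [413. 225.]
tip tray scene 0.95 [0.724 0.162 0.006] [323. 363.]
tip tray top 0.9 [ 0.732  0.166 -0.   ] [193. 157.]
tip tray top 0.86 [ 0.342  0.209 -0.   ] [192. 327.]
tip tray_pocket scene 0.96 [0.385 0.179 0.007] [393. 233.]
tip tray_pocket scene 0.57 [ 0.61  -0.056  0.137] [238. 223.]
tip tray_pocket top 0.91 [0.39 0.18 0.01] [203. 303.]
tip tray_pocket top 0.71 [0.772 0.186 0.008] [182. 142.]
tip lens wrist 0.68 [ 0.71  -0.046  0.16 ] [556. 131.]
tip lens scene 0.96 [ 0.706 -0.04   0.158] [216. 255.]
tip lens top 0.89 [ 0.705 -0.041  0.161] [281. 126.]
tip lens top 0.66 [ 0.608 -0.057  0.133] [296. 174.]
tip screwdriver scene 0.92 [0.454 0.029 0.003] [314. 233.]
tip screwdriver scene 0.31 [0.528 0.222 0.003] [392. 291.]
tip screwdriver top 0.56 [0.464 0.028 0.003] [267. 258.]
tip spool scene 0.57 [0.635 0.312 0.002] [426. 356.]
tip spool scene 0.44 [0.457 0.031 0.002] [314. 235.]
tip spool top 0.67 [ 0.637  0.313 -0.002] [135. 205.]
tip plant_pot scene 0.97 [ 0.626 -0.3    0.003] [138. 238.]
tip plant_pot top 0.96 [ 0.623 -0.298  0.001] [393. 171.]
tip plant_pot top 0.54 [ 0.635  0.311 -0.003] [136. 205.]
```

View pics/f.png

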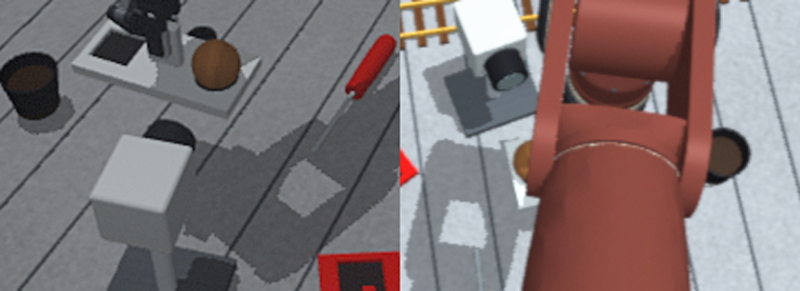

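The seed sits in its pocket, level, in front of the barrel. In the lens frame it is at about (-98, +2, -1) mm, and the bystanders have not moved. I let it settle and hand in.

play_rows:
  increments:
    - {"offset": [0, 0, 0], "twist": 0, "grip": 0}
    - {"offset": [0, 0, 0], "twist": 0, "grip": 0}
    - {"offset": [0, 0, 0], "twist": 0, "grip": 0}
    - {"offset": [0, 0, 0], "twist": 0, "grip": 0}

```text
time: 14.5
tool_pos: [0.6114, -0.1123, 0.3276]
tool_rot: [-0.0, 0.684, 0.729, -0.0]
contact_force: [0.6, 0.5, -3.9]
gripper_width: 0.134
```

```bash
python3 -c "
from h import *
s=manip.state();print(np.round(s['joint_vel'],3),s['tool_pos']);print(manip.job_done())"
```

```text
[ 0.     0.001 -0.001 -0.001 -0.001 -0.002] [ 0.61135791 -0.11231263  0.32764548]
the job is handed in; nothing more can be done
None
```

I put the seed in the round pocket of the white tray and let it go. I then lifted the tray by its handle and handed the job in at 14.5 s, still holding it in front of the lens. The hand-in reports no verdict.

- **Seed position:** the last checks put it about 98 mm in front of the glass, about 2 mm off the lens axis sideways and within 2 mm in height. The three cameras agreed to about 5 mm.
- **Tray:** the seed lay in its pocket and the tray looked level, with the tool pointing straight down. The arm was still (joint speeds at or below 0.002 rad/s).
- **Rest of the scene:** the spool, plant pot and screwdriver read within 5 mm of their starting places, and I saw no contact with the camera.
- **Checks that were off:** the wrist view misplaced things by up to about 10 mm right after a move. The networks also reported the orange and red look-alike trays, which I set aside. The lens direction (about 11 degrees) came from the box and foot edges in the top picture and has no second check. No other check failed.

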